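# Rehang the lift-off door of the dry cabinet

## Task

The small blue dry cabinet has lost its blue-framed lift-off door, which waits upright in its grey stand, and a green-capped bottle is in the way of the doorway. Stand the bottle upright on the middle of the green mat, hang the door by dropping both of its hinge knuckles fully down over the cabinet's two upright pins, and swing it fully shut. Never let the bottle tip over, and leave the other things on the bench where they are.

Things in the scene. Friction and masses are not known exactly. Their poses are not given: they have to be found in the camera images.
- cabinet: Blue open-fronted cabinet, fixed, 130 wide (y) x 100 deep (x) x 140 mm high; origin centre of underside, front along its -x. At the front +y corner (robot's left) two steel brackets with round shoulders 18 mm wide, 10 thick, stand 21 mm out from the front face and carry the pins. With the door shut on its 2 mm stop strip, the door's origin is at (-56, -3, 12) mm here, axes parallel.
- pin_low (a point): Foot of the lower pin, on its shoulder, at (-62, +75, +25) mm in the cabinet frame. Pin 8 mm in diameter, 22 mm high, the last 6 mm tapering to 2.4 mm.
- pin_high (a point): Foot of the upper pin, an equal pin 90 mm straight above pin_low; its tip is 137 mm above the bench. The lower knuckle must come in sideways between the lower pin's tip (47 mm high) and the upper shoulder's underside (105 mm): carry the door in with each knuckle just above its pin, then lower about 25 mm.
- door: Loose door, 0.13 to 0.31 kg: blue frame, clear pane, 122 wide (y) x 8 thick (x) x 116 mm high; origin middle of the panel's bottom edge, outside along -x, knuckles at the +y edge, orange lifting tab on top over the centre of mass. Starts upright in the stand, 8 mm above the bench, may lean 0.07 rad. Opening from shut turns its yaw negative (clockwise from above).
- knuckle_low (a point): Centre of the lower mouth of the lower knuckle, at (-6, +78, +13) mm in the door frame. Knuckles are tubes along z, 18 mm outside, 11 mm bore, 20 mm long, open at both ends; seated, this point meets pin_low.
- knuckle_high (a point): The same of the upper knuckle, 90 mm above, at (-6, +78, +103) mm in the door frame; seated, it meets pin_high.
- door_tab (a point): Grip point in the orange tab at (0, +8, +156) mm in the door frame. The tab is 12 thick (door x) x 40 wide (y) and ends 12 mm above this point; 52 mm of it stands above the panel. With the door hung, the point is 168 mm above the bench, 28 mm above the cabinet roof.
- door_edge (a point): Middle of the door's free edge, at (0, -61, +58) mm in the door frame; with the door shut it is at (-56, -64, +70) mm in the cabinet frame.
- stand: Grey fixed stand that holds the door: base 60 x 90 x 8 mm, two cheeks 76 mm long (y) up to 36 mm high either side of a 10 mm slot along its y; origin centre of underside. The door stands in the slot with its yaw equal to the stand's; lift it 40 mm to clear.
- mat: Green square mat fixed on the bench, 84 x 84 x 3 mm, origin centre of underside. Beware of the tall water purifier at the left end of the bench (x over 0.46 m, y over 0.45 m, 0.43 m high), close to where some arms start.
- bottle: White sample bottle with green screw cap, loose, 82 mm high, cap 41 mm in diameter (the top 22 mm), body 40 mm; origin centre of underside. It starts on the bench in front of the cabinet, in the door's swing.
- eyepiece: Bystander, loose: spare eyepiece, black knurled top on a short tube, 34 mm wide, 45 high; origin centre of underside. To be left alone.
- dropper: Bystander, loose: dropper bottle with a black bulb, 29 mm wide, 93 high; origin centre of underside. To be left alone.
- beaker: Bystander, loose: empty clear 50 ml beaker, 46 mm wide, 60 high; origin centre of underside. To be left alone.
- tape_roll: Bystander, loose: roll of copper tape lying flat, 68 mm wide, 20 high; origin centre of underside. To be left alone.
- grease_pot: Bystander, loose: closed grey pot with blue band, 69 mm wide, 41 high; origin centre of underside. To be left alone.
Not all that is in view belongs to the job. There is more than one size of the bottle; the one meant has the size given above.

How it is judged:
By the outcome, as a careful person would: the job done as asked, in the order asked, and still so for the second after the job is handed in, with the robot touching nothing.
It also fails if it takes over 67 s, if anything falls off the work surface, if the arm or the gripper's body presses on something with over 40 N, if the wrist force passes 120 N, or if a joint passes its speed limit or range.

## Robot

A 7-joint arm with a two-finger parallel gripper is mounted at the origin on a cart in front of the work surface, level with it; the furniture and walls round the work are solid. World frame = base frame: x ahead of the robot, y to its left, z up, the work surface at z = 0. Lengths are in mm, angles in rad, forces in N, time in s.
With the tool pointing down it reaches from about 425 to 950 mm from the base axis. Payload 4.7 kg.
Tool frame: the origin (TCP) lies at the very end of the fingers, on their centre line; the grasp point (between the pads) lies 19 mm behind it; z points along the fingers, y is the line along which they close (so a half turn about z gives the same grasp; the last joint's range is limited). The gripper opens to 87 mm and grips with 3 to 60 N. Pads are 19 mm wide; open, the fingers measure 117 mm over their backs; the gripper's body (75 mm by 190 mm) begins 51 mm behind the grasp point.
Start: joints at [1.292, 0.469, -0.049, 1.532, 0.024, 1.141, -0.082], TCP at [166.914, -654.056, 222.573] pointing down, gripper open.
Joint ranges: [-2.59, 2.59], [-0.33, 1.99], [-1.39, 1.29], [0.1, 2.45], [-1.04, 4.18], [0.21, 1.99], [-2.66, 2.66]. Speed limits (rad/s): [2.57, 2.57, 3.14, 3.14, 3.14, 3.14, 3.14].

## Interface

Orientations are given as a unit quaternion [w, x, y, z].
In Python, from workcell import ctrl gives the robot as it stands. The module is installed in compiled form; this text tells all that it offers.
- The arm moves only by the shell command python3 -m creep 'ROWS' [OPENING] [FORCE]. ROWS is a JSON object of lists of equal length, an entry for each row: "travel": the shift along the tool's x, y, z in units of 25 mm (1.0 is 25 mm), a list of three; "turn": the turn about the tool's z in rad. In form: {"travel": [[dx, dy, dz], ...], "turn": [turn, ...]}. A call has 1 to 5 rows; each row shifts and turns the commanded pose from where the row before left it, along the tool's axes as they then stand; what a row does not reach is not made up. A row lasts 1/10 s, in which the tool goes at most 50 mm and 8.59 degrees, less where a joint would pass 70% of its speed; a pose out of reach is approached as far as the arm can. A call is refused whole if a number of a shift passes 1 or a number of a turn 0.15, either way. A call with a gripper value outside its range is refused whole. OPENING is the closure, from -1 (fully open) to 1 (shut), set as the call begins (- or left out, the last holds). The fingers move at their own pace and stop on an object; FORCE is the grip in N (left out, the last holds). Time passes only in rows, so rows that do not move let the fingers close. It gives the time, the measured TCP pose, the force, the opening and the grip force at its end, in the units of the state.
- ctrl.observe(): the state, without advancing time (a new reading comes with each control period).
- ctrl.read_camera(name): name is "scene" or "top"; returns a dict with "pixels" (400x640x3 uint8, blue, green, red), "fx", "fy", "cx", "cy" (pixels), "k1" (the pictures are not rectified: a ray, as slopes to the right and down, at radius r is drawn at 1 + k1 r^2 times it, then the intrinsics apply), "origin" and "rotation" of the camera in the world. Camera axes: x right, y down, z forward; pixel columns grow to the right and rows downward; lengths in mm; the calibration is good to about 2 mm. A picture is of the moment at which its call begins. There is no depth.
- ctrl.finish_job(): hands the job in; it is judged then, once.
Trained networks look in a picture, given as the dict that the camera call returned (one of the last four; its "shot" number tells which), for a name from the list of things; names that differ only in an ending like _2 or _b are one class to them, and where a whole thing is asked for, a point or a joint stands for the part that bears it (a point fixed in the world has none). Each returns a list of dicts, best first, with "confidence" (0 to 1); they miss things now and then, are a little off and sometimes report something else, mostly with a low value. They report only what shows in the picture. A call takes as long as a camera call. They do not tell look-alikes from the thing itself.
- ctrl.cut_out(picture, name): "pixels" (400x640 bool, what is visible of it) and "pixel" ([row, column] in pixels, amid what is visible of it).
- ctrl.place_of(picture, name): "pixel" ([row, column] in pixels: a listed point, or the origin of a listed thing).
The state is a dict: "time": time; "q": joint angles; "dq": joint speeds; "effort": joint torques, N m; "tool_pos": TCP position; "tool_rot": TCP orientation; "wrist_force": force on the tool from outside, world axes, zero at the start; "wrist_torque": the same for the moment, N m; "finger_gap": opening from 0.0 (shut) to 1.0 (fully open); "grasp_force": force on a finger pad.
Only numpy, scipy, OpenCV 4.12 (cv2) and the standard library are available. Lean on these libraries where they do the work, as an engineer would, in place of code of your own. Each camera call takes 0.05 s, during which the arm holds its last target. There are 200 camera calls.

## Working session

There is one attempt and no reset: what is moved stays moved. The work goes in short steps, Python scripts to look and compute and a shell command to move; the robot and the scene stay as the last step left them, time stands still between calls to the robot, and variables do not carry over. Pictures are saved under pics/ and viewed, at most 10 in all, crops included, and the job is handed in when it is done.

```bash
mkdir -p pics
cat > h.py <<'E'
import numpy as np, cv2
from workcell import ctrl
from scipy.spatial.transform import Rotation as R
def ray(p,px):
    u=np.array([(px[1]-p["cx"])/p["fx"],(px[0]-p["cy"])/p["fy"]]); s=u.copy()
    for _ in range(20): s=u/(1+p["k1"]*(s@s))
    M=np.array(p["rotation"]); M=M if M.shape==(3,3) else R.from_quat(np.roll(M,-1)).as_matrix()
    return np.array(p["origin"],float), M@np.array([s[0],s[1],1.])
def atz(p,px,z):
    o,d=ray(p,px); return o+d*(z-o[2])/d[2]
def proj(p,X):
    M=np.array(p["rotation"]); M=M if M.shape==(3,3) else R.from_quat(np.roll(M,-1)).as_matrix()
    c=M.T@(np.array(X,float)-np.array(p["origin"],float)); s=c[:2]/c[2]; s=s*(1+p["k1"]*(s@s))
    return np.array([s[1]*p["fy"]+p["cy"],s[0]*p["fx"]+p["cx"]])
def tri(rs):
    A=np.zeros((3,3));b=np.zeros(3)
    for o,d in rs:
        d=d/np.linalg.norm(d);P=np.eye(3)-np.outer(d,d);A+=P;b+=P@o
    X=np.linalg.solve(A,b)
    return X,[np.linalg.norm((np.eye(3)-np.outer(d,d)/(d@d))@(X-o)) for o,d in rs]
E
python3 - <<'E'
from h import *
np.set_printoptions(precision=1,suppress=True)
s=ctrl.observe();print(s)
P={n:ctrl.read_camera(n) for n in("scene","top")}
for n,p in P.items():
    cv2.imwrite(f"pics/{n}0.png",p["pixels"]);print(n,p["origin"],p["fx"],p["k1"],np.array(p["rotation"]))
Z=dict(cabinet=0,pin_low=25,pin_high=115,door=8,knuckle_low=21,knuckle_high=111,door_tab=164,door_edge=66,stand=0,mat=0,bottle=0,eyepiece=0,dropper=0,beaker=0,tape_roll=0,grease_pot=0)
for k,z in Z.items():
    rs=[]
    for n,p in P.items():
        L=ctrl.place_of(p,k)
        for i,d in enumerate(L[:3]):
            print(k,n,round(d["confidence"],2),np.array(d["pixel"]),atz(p,d["pixel"],z))
            if i==0: rs.append(ray(p,d["pixel"]))
    if len(rs)==2: X,e=tri(rs);print("   tri",X,e[0])
E
```

```text
{'time': 0.0, 'q': array([ 1.3,  0.5, -0. ,  1.5,  0. ,  1.1, -0.1]), 'dq': array([ 0., -0.,  0., -0.,  0., -0.,  0.]), 'effort': array([  0. , -50.8,  -0.1, -23.6,  -0.1,   0. ,   0. ]), 'tool_pos': array([ 166.8, -653.5,  221.5]), 'tool_rot': array([-0. ,  1. ,  0.1, -0. ]), 'wrist_force': array([ 0.7, -0.2,  0.8]), 'wrist_torque': array([-0., -0., -0.]), 'grasp_force': 0.0, 'finger_gap': 1.0015273466029928}
scene [-231.4  578.9  668.3] 433.6755454307309 0.039949569417173154 [ 0.2 -0.4  0.8 -0.4]
top [ 386.5   30.6 1170.9] 383.6947612389939 -0.004037058066865192 [ 0.  -0.7  0.7 -0. ]
cabinet scene 0.97 [214.4 345.5] [584.4 -72.3   0. ]
cabinet top 0.97 [173.7 362.9] [ 604.3 -100.8    0. ]
   tri [ 611.9 -100.2  -25.1] 4.5475833308497915
pin_low scene 0.82 [223.3 344.1] [521.6 -17.9  25. ]
pin_low top 0.84 [191.4 338.4] [545.7 -23.4  25. ]
pin_low top 0.39 [176.4 285.7] [591.9 136.   25. ]
   tri [544.1 -28.4   9.3] 5.730699575001368
pin_high scene 0.6 [240.7 278.3] [448.2 220.6 115. ]
pin_high scene 0.58 [189.3 340.7] [546.6 -25.  115. ]
pin_high top 0.72 [188.4 338.7] [541.6 -20. 
[... 1902 characters left out ...]
44 [213.5 310.8] [647.7   4.3   0. ]
eyepiece top 0.69 [158.1 324.9] [653.9  16.7   0. ]
eyepiece top 0.61 [250.7 302.1] [368.4  86.5   0. ]
   tri [648.9  11.4   3.1] 6.773223444176008
dropper top 0.63 [156.7 388.5] [ 657.9 -181.3    0. ]
dropper top 0.17 [157.3 266.3] [657.  199.5   0. ]
beaker scene 0.94 [279.5 346.8] [364.9  96.4   0. ]
beaker top 0.68 [248.6 301.8] [374.7  87.5   0. ]
beaker top 0.15 [192.  294.7] [547.5 110.1   0. ]
   tri [374.7  88.1 -11.2] 0.19059132070434862
tape_roll scene 0.77 [294.8 311.2] [372.1 190.3   0. ]
tape_roll top 0.65 [247.8 270.3] [377.2 182.8   0. ]
   tri [378.  184.9  -7.6] 1.3748161546918878
grease_pot top 0.91 [240.8 422.1] [ 397.7 -276.6    0. ]
```

Run:
```python
import cv2
a=cv2.imread("pics/scene0.png")[150:350,200:500];b=cv2.imread("pics/top0.png")[120:270,200:460]
cv2.imwrite("pics/sc.png",cv2.resize(a,None,fx=2.66,fy=2.66,interpolation=cv2.INTER_CUBIC))
cv2.imwrite("pics/tc.png",cv2.resize(b,None,fx=3,fy=3,interpolation=cv2.INTER_CUBIC))
```

```text
(no output)
```

View pics/sc.png

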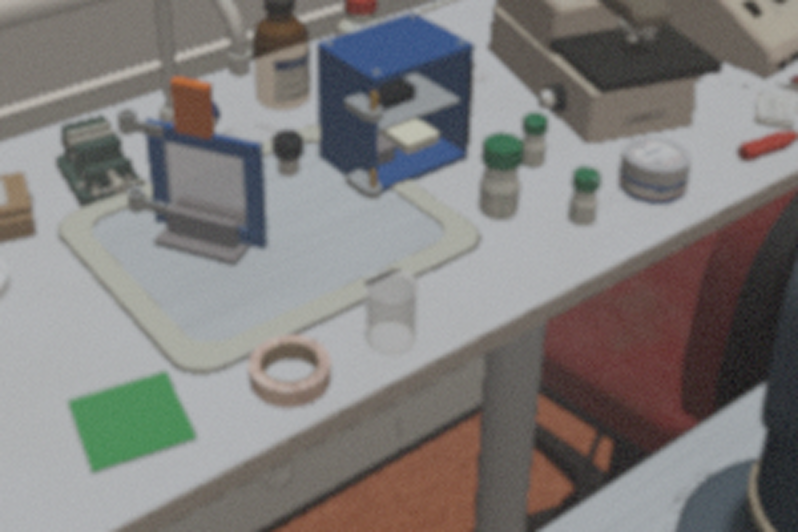

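View pics/tc.png

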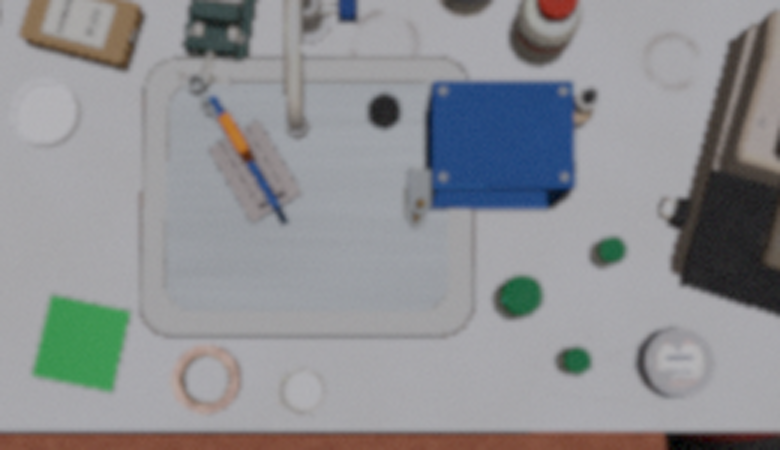

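Run:
```python
from h import *
np.set_printoptions(precision=1,suppress=True)
P={n:ctrl.read_camera(n) for n in("scene","top")}
t=P["top"];s=P["scene"]
print("spout",tri([ray(s,(174.4,291)),ray(t,(162.7,299.3))]))
def mask(p,lo,hi):
    return cv2.inRange(cv2.cvtColor(p["pixels"],cv2.COLOR_BGR2HSV),lo,hi)
for n,p in P.items():
    g=mask(p,(45,80,30),(85,255,255))
    c,l,st,ce=cv2.connectedComponentsWithStats(g)
    for i in range(1,c):
        if st[i,4]>40:
            px=ce[i][::-1]; print(n,"green",st[i],px,"z3",atz(p,px,3)[:2],"z82",atz(p,px,82)[:2],"z71",atz(p,px,71)[:2])
b=mask(t,(100,110,70),(125,255,255))
c,l,st,ce=cv2.connectedComponentsWithStats(b)
for i in range(1,c):
    if st[i,4]>60:
        m=(l==i).astype(np.uint8); r=cv2.minAreaRect(cv2.findContours(m,0,1)[0][0]);print("blue",st[i],r)
        if st[i,4]>800: print([atz(t,q[::-1],140)[:2] for q in cv2.boxPoints(r)])
o=mask(t,(5,150,100),(18,255,255));c,l,st,ce=cv2.connectedComponentsWithStats(o)
for i in range(1,c):
    if st[i,4]>20: print("orange",st[i],ce[i],atz(t,ce[i][::-1],176)[:2])
for n,p in P.items():
  for k in("door","cabinet","stand"):
    for d in ctrl.cut_out(p,k)[:1]:
        m=d["pixels"].astype(np.uint8);np.save(f"pics/{n}_{k}.npy",m);print(n,k,d["confidence"],m.sum(),d["pixel"])
```

```text
spout (array([603.3,  87.5, 170.2]), [np.float64(0.8378031441233511), np.float64(0.8378031441232061)])
scene green [383 201  13  11  87] [204.8 388.8] z3 [ 545.8 -203.4] z82 [ 453.5 -110.5] z71 [ 466.3 -123.4]
scene green [ 227  291   46   35 1019] [308.  248.7] z3 [415.5 320.2] z82 [338.6 350.9] z71 [349.3 346.7]
top green [400 200   8   7  48] [203.  403.4] z3 [ 512.5 -222.6] z82 [ 504.  -205.5] z71 [ 505.2 -207.9]
top green [367 213  13  12 127] [218.3 373. ] z3 [ 466.  -129.1] z82 [ 460.6 -118.3] z71 [ 461.4 -119.8]
top green [211 219  32  31 709] [234.  226.7] z3 [418.7 315.5] z82 [416.5 296.2] z71 [416.8 298.9]
top green [388 236   8   8  50] [239.8 391.6] z3 [ 400.9 -183.8] z82 [ 400.  -169.3] z71 [ 400.1 -171.3]
blue [ 343  148   48   41 1831] ((366.5, 168.0), (40.0, 47.0), 90.0)
[array([650.2, -31.5]), array([ 649.9, -160.7]), array([ 538.7, -157.9]), array([539. , -30.5])]
orange [274 159   9  13  39] [278.  164.9] [595.6 142.8]
scene door 0.71 1886 [211.6, 272.9]
scene cabinet 0.86 3347 [192.3, 346.4]
scene stand 0.95 523 [237.7, 271.7]
top door 0.55 195 [156.5, 274.0]
top cabinet 0.96 2211 [167.5, 363.8]
top stand 0.96 485 [174.1, 283.2]
```

Run:
```python
import cv2,numpy as np
a=cv2.imread("pics/scene0.png")[50:250,180:330];b=cv2.imread("pics/top0.png")[60:210,240:340]
a=cv2.resize(a,(450,600),interpolation=cv2.INTER_CUBIC);b=cv2.resize(b,(350,525),interpolation=cv2.INTER_CUBIC)
c=np.zeros((600,800,3),np.uint8);c[:,:450]=a;c[:525,450:]=b
cv2.imwrite("pics/sp.png",c)
```

```text
(no output)
```

View pics/sp.png

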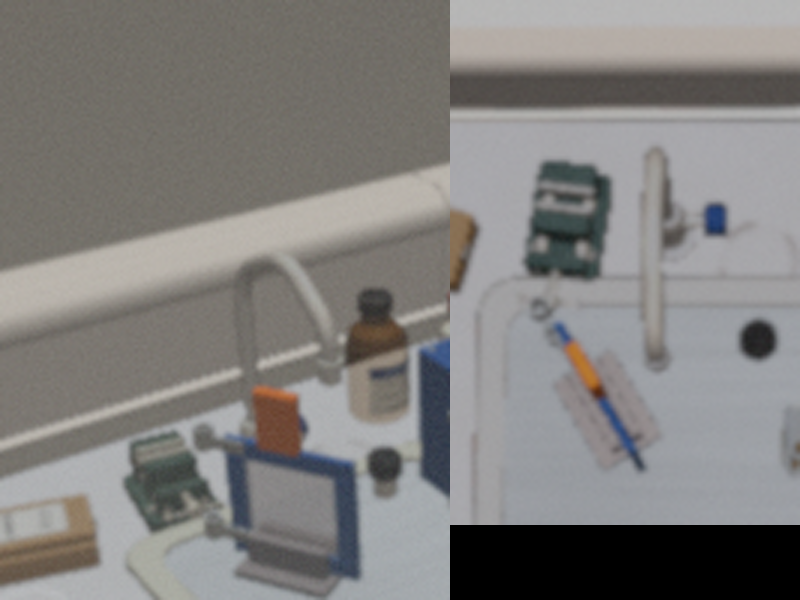

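```bash
cat >> h.py <<'E'
def Q(): 
    s=ctrl.observe();return s,R.from_quat(np.roll(s["tool_rot"],-1)).as_matrix()
def yaw():  # angle of tool y axis in world, deg
    s,M=Q();return np.degrees(np.arctan2(M[1,1],M[0,1]))
def go(*pts,M=None):
    s,M0=Q();M=M0 if M is None else M;c=s["tool_pos"]
    for p in pts:
        p=np.array(p,float);print(p,"->",np.round(M.T@(p-c)/25,2));c=p
def dn(a): # tool frame pointing down with y axis at angle a deg
    a=np.radians(a);y=np.array([np.cos(a),np.sin(a),0]);z=np.array([0,0,-1.]);return np.c_[np.cross(y,z),y,z]
E
python3 - <<'E'
from h import *
np.set_printoptions(precision=3,suppress=True)
print(Q()[1],yaw())
go((360,-300,200),(400,-200,180),(461,-118.5,120),(461,-118.5,48))
P={n:ctrl.read_camera(n) for n in("scene","top")}
s=P["scene"]
for px in [(176,290),(136,270),(145,283),(160,289)]:
    o,d=ray(s,px); print("spout y=88",o+d*(88-o[1])/d[1])
E
```

```text
[[ 0.969  0.247  0.   ]
 [ 0.247 -0.969 -0.   ]
 [ 0.     0.    -1.   ]] -75.68939048126468
[ 360. -300.  200.] -> [ 10.99 -11.81   0.9 ]
[ 400. -200.  180.] -> [ 2.54 -3.48  0.8 ]
[ 461.  -118.5  120. ] -> [ 3.17 -2.56  2.4 ]
[ 461.  -118.5   48. ] -> [-0.   -0.    2.88]
spout y=88 [609.454  88.    163.403]
spout y=88 [698.848  88.    241.927]
spout y=88 [634.636  88.    239.157]
spout y=88 [609.726  88.    207.75 ]
```

```bash
A='{"travel":[[0.92,-0.98,0.08],[0.92,-0.98,0.08],[0.92,-0.98,0.08],[0.92,-0.98,0.08]],"turn":[0,0,0,0]}'
python3 -m creep '{"travel":[[0.92,-0.98,0.08],[0.92,-0.98,0.08],[0.92,-0.98,0.08],[0.92,-0.98,0.08]],"turn":[0,0,0,0]}' -1 20
python3 -m creep '{"travel":[[0.92,-0.98,0.08],[0.92,-0.98,0.08],[0.92,-0.98,0.08],[0.92,-0.98,0.08]],"turn":[0,0,0,0]}'
python3 -m creep '{"travel":[[0.92,-0.98,0.08],[0.92,-0.98,0.08],[0.92,-0.98,0.08],[0.92,-0.98,0.08]],"turn":[0,0,0,0]}'
python3 - <<'E'
from h import *
print(yaw());go((400,-200,180),(461,-118.5,120),(461,-118.5,48))
E
```

```text
time: 2.6
tool_pos: [232.4, -535.2, 214.6]
tool_rot: [0.0, 0.992, 0.124, 0.0]
wrist_force: [0.4, -0.1, 1.1]
finger_gap: 0.999
grasp_force: 0.0
time: 3.0
tool_pos: [297.4, -417.5, 206.8]
tool_rot: [0.0, 0.992, 0.125, 0.0]
wrist_force: [0.3, -0.3, 0.2]
finger_gap: 1.003
grasp_force: 0.0
time: 3.4
tool_pos: [362.3, -299.8, 198.8]
tool_rot: [0.0, 0.992, 0.125, 0.0]
wrist_force: [0.0, -0.3, -0.6]
finger_gap: 1.001
grasp_force: 0.0
-75.69566965981713
[ 400. -200.  180.] -> [ 2.45 -3.5   0.75]
[ 461.  -118.5  120. ] -> [ 3.17 -2.56  2.4 ]
[ 461.  -118.5   48. ] -> [-0.   -0.    2.88]
```

```bash
python3 -m creep '{"travel":[[0.61,-0.88,0.19],[0.61,-0.88,0.19],[0.61,-0.88,0.19],[0.61,-0.88,0.19]],"turn":[0,0,0,0]}' >/dev/null
python3 -m creep '{"travel":[[0.79,-0.64,0.6],[0.79,-0.64,0.6],[0.79,-0.64,0.6],[0.79,-0.64,0.6],[0,0,0]],"turn":[0,0,0,0,0]}'
python3 - <<'E'
from h import *
go((461,-118.5,48))
p=ctrl.read_camera("scene");t=ctrl.read_camera("top")
cv2.imwrite("pics/b1.png",np.hstack([cv2.resize(q["pixels"][y:y+130,x:x+130],(400,400)) for q,y,x in((p,130,330),(t,150,300))]))
E
```

```text
time: 4.3
tool_pos: [460.7, -115.6, 118.3]
tool_rot: [-0.001, 0.992, 0.127, -0.0]
wrist_force: [-0.4, 0.1, 0.3]
finger_gap: 0.998
grasp_force: 0.0
[ 461.  -118.5   48. ] -> [-0.01  0.12  2.81]
```

View pics/b1.png

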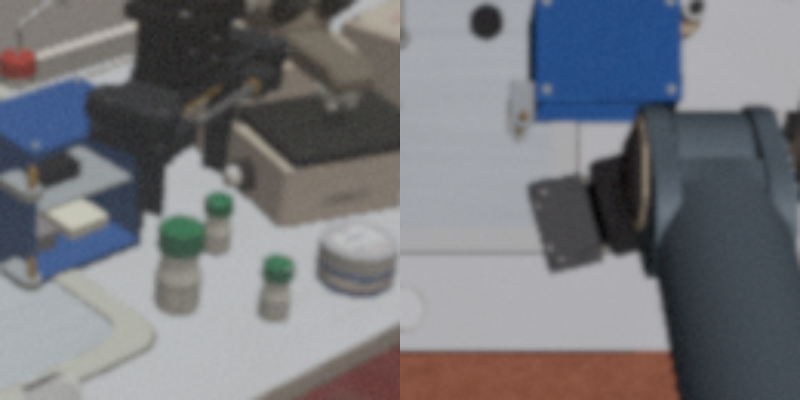

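```bash
python3 -m creep '{"travel":[[0,0.1,0.8],[0,0,0.8],[0,0,0.7],[0,0,0.5],[0,0,0]],"turn":[0,0,0,0,0]}'
python3 -m creep '{"travel":[[0,0,0],[0,0,0],[0,0,0],[0,0,0],[0,0,0]],"turn":[0,0,0,0,0]}' 1 20
python3 -m creep '{"travel":[[0,0,0],[0,0,0],[0,0,-0.2],[0,0,-0.4],[0,0,-0.6]],"turn":[0,0,0,0,0]}'
```

```text
time: 4.9
tool_pos: [459.1, -122.3, 48.7]
tool_rot: [-0.0, 0.992, 0.124, -0.001]
wrist_force: [0.3, 0.1, 0.6]
finger_gap: 1.002
grasp_force: 0.0
time: 5.4
tool_pos: [460.6, -121.5, 49.9]
tool_rot: [0.0, 0.992, 0.125, 0.0]
wrist_force: [0.2, -0.0, -0.1]
finger_gap: 0.628
grasp_force: 0.0
time: 5.9
tool_pos: [459.9, -121.4, 79.9]
tool_rot: [-0.0, 0.992, 0.125, -0.001]
wrist_force: [0.1, -0.0, 0.6]
finger_gap: 0.469
grasp_force: 19.9
```

```bash
python3 -m creep '{"travel":[[0,0,-0.8],[0,0,-0.8],[0,0,-0.9],[0,0,-0.9],[0,0,-0.8]],"turn":[0,0,0,0,0]}'
python3 - <<'E'
from h import *
go((470,30,185),(417,318,140),(417,318,55))
p=ctrl.read_camera("scene")
cv2.imwrite("pics/b2.png",cv2.resize(p["pixels"][100:250,300:450],(400,400)))
E
```

```text
time: 6.4
tool_pos: [460.5, -121.4, 186.5]
tool_rot: [0.0, 0.992, 0.125, 0.001]
wrist_force: [-0.1, -0.2, -0.7]
finger_gap: 0.469
grasp_force: 19.9
[470.  30. 185.] -> [ 1.87 -5.77  0.06]
[417. 318. 140.] -> [  0.79 -11.69   1.79]
[417. 318.  55.] -> [-0.  -0.   3.4]
```

View pics/b2.png

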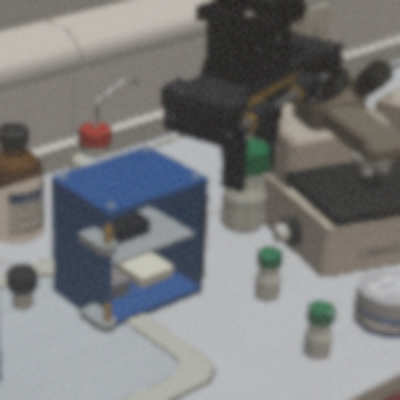

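```bash
python3 -m creep '{"travel":[[0.2,-0.4,0],[0.27,-0.85,0],[0.28,-0.9,0],[0.28,-0.9,0],[0.28,-0.9,0]],"turn":[0,0,0,0,0]}' >/dev/null
python3 -m creep '{"travel":[[0.28,-0.9,0],[0.28,-0.9,0.06],[0.06,-0.9,0.1],[0.06,-0.9,0.1],[0.06,-0.9,0.1]],"turn":[0,0,0,0,0]}'
python3 -m creep '{"travel":[[0.06,-0.9,0.1],[0.06,-0.9,0.1],[0.06,-0.9,0.1],[0.06,-0.9,0.1],[0.06,-0.9,0.1]],"turn":[0,0,0,0,0]}'
python3 -m creep '{"travel":[[0.06,-0.9,0.2],[0.06,-0.9,0.2],[0.06,-0.8,0.2],[0,-0.4,0.2],[0,0,0]],"turn":[0,0,0,0,0]}'
python3 - <<'E'
from h import *
go((417,318,55))
E
```

```text
time: 7.45
tool_pos: [456.4, 97.5, 174.3]
tool_rot: [-0.0, 0.992, 0.125, -0.001]
wrist_force: [0.1, 0.4, -0.3]
finger_gap: 0.467
grasp_force: 19.9
time: 7.95
tool_pos: [435.7, 208.1, 161.8]
tool_rot: [0.0, 0.992, 0.125, -0.001]
wrist_force: [1.2, 0.2, -0.0]
finger_gap: 0.465
grasp_force: 19.9
time: 8.45
tool_pos: [421.2, 281.6, 141.7]
tool_rot: [0.0, 0.992, 0.126, -0.001]
wrist_force: [0.4, 0.0, -0.2]
finger_gap: 0.465
grasp_force: 19.9
[417. 318.  55.] -> [ 0.21 -1.45  3.47]
```

```bash
python3 -m creep '{"travel":[[0.1,-0.7,0.5],[0.11,-0.6,0.7],[0,-0.15,0.8],[0,0,0.7],[0,0,0.4]],"turn":[0,0,0,0,0]}'
python3 -m creep '{"travel":[[0,0,0.2],[0,0,0.1],[0,0,0],[0,0,0]],"turn":[0,0,0,0]}'
python3 - <<'E'
from h import *
go((417,318,55))
p=ctrl.read_camera("scene")
cv2.imwrite("pics/b3.png",cv2.resize(p["pixels"][200:370,150:320],(480,480)))
E
```

```text
time: 8.95
tool_pos: [418.8, 315.2, 64.0]
tool_rot: [0.001, 0.992, 0.124, -0.001]
wrist_force: [-0.3, -0.0, 1.4]
finger_gap: 0.466
grasp_force: 19.9
time: 9.35
tool_pos: [419.7, 317.1, 58.7]
tool_rot: [-0.0, 0.992, 0.124, 0.001]
wrist_force: [0.4, -0.0, -0.7]
finger_gap: 0.467
grasp_force: 19.9
[417. 318.  55.] -> [-0.09 -0.06  0.15]
```

View pics/b3.png

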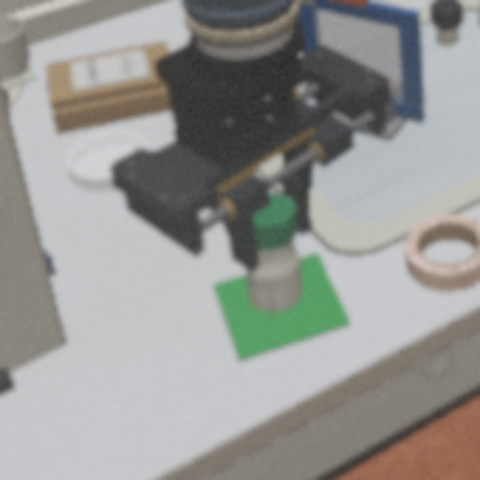

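Run:
```python
from h import *
np.set_printoptions(precision=1,suppress=True)
p=ctrl.read_camera("scene")
f=lambda X:(proj(p,X)-[200,150])[::-1]*480/170
print([f(x) for x in((417,318,3),(420,317.5,3),(420,317.5,8),(420,317.5,85))])
hsv=cv2.cvtColor(p["pixels"],cv2.COLOR_BGR2HSV);m=cv2.inRange(hsv,(45,80,30),(85,255,255))
for d in ctrl.place_of(p,"bottle")[:2]:print(d,(np.array(d["pixel"])-[200,150])[::-1]*480/170,atz(p,d["pixel"],3),atz(p,d["pixel"],8))
for d in ctrl.place_of(p,"mat")[:1]:print(d,(np.array(d["pixel"])-[200,150])[::-1]*480/170)
```

```text
[array([280.5, 302.3]), array([279.3, 299.7]), array([278.7, 294.8]), array([268.2, 215.3])]
{'pixel': [304.5, 248.4], 'confidence': 0.79} [277.8 295.1] [425.  316.2   3. ] [420.1 318.1   8. ]
{'pixel': [232.5, 418.0], 'confidence': 0.59} [756.7  91.8] [ 396.1 -168.1    3. ] [ 391.4 -162.5    8. ]
{'pixel': [305.9, 247.7], 'confidence': 0.81} [275.9 299. ]
```

```bash
python3 -m creep '{"travel":[[-0.1,0,0.06],[0,0,0.06],[0,0,0.05],[0,0,0],[0,0,0]],"turn":[0,0,0,0,0]}'
python3 -m creep '{"travel":[[0,0,0.03],[0,0,0.03],[0,0,0],[0,0,0]],"turn":[0,0,0,0]}'
```

```text
time: 10.05
tool_pos: [416.8, 316.3, 53.7]
tool_rot: [0.0, 0.992, 0.125, -0.0]
wrist_force: [-0.1, -0.7, -0.5]
finger_gap: 0.466
grasp_force: 19.9
time: 10.45
tool_pos: [417.0, 316.5, 52.5]
tool_rot: [-0.0, 0.992, 0.125, 0.0]
wrist_force: [-0.2, -0.4, 2.2]
finger_gap: 0.465
grasp_force: 19.9
```

```bash
python3 -m creep '{"travel":[[0,0,0.03],[0,0,0],[0,0,0]],"turn":[0,0,0]}'
python3 -m creep '{"travel":[[0,0,0],[0,0,0],[0,0,0],[0,0,0],[0,0,0]],"turn":[0,0,0,0,0]}' -0.4
python3 -m creep '{"travel":[[0,0,0],[0,0,-0.3],[0,0,-0.6],[0,0,-0.9],[0,0,-1]],"turn":[0,0,0,0,0]}' -1
python3 -m creep '{"travel":[[0,0,-1],[0,0,-1],[0,0,-1],[0,0,-1]],"turn":[0.15,0.15,0.15,0.15]}'
python3 - <<'E'
from h import *
np.set_printoptions(precision=1,suppress=True)
for n in("scene","top"):
    p=ctrl.read_camera(n)
    for k in("bottle","mat"):
        for d in ctrl.place_of(p,k)[:3]:
            X=atz(p,d["pixel"],3)
            if X[1]>200: print(n,k,d["confidence"],X)
E
```

```text
time: 10.75
tool_pos: [417.2, 316.7, 52.4]
tool_rot: [-0.0, 0.992, 0.125, 0.001]
wrist_force: [0.4, -1.2, 8.0]
finger_gap: 0.463
grasp_force: 19.8
time: 11.25
tool_pos: [416.7, 316.2, 51.3]
tool_rot: [0.0, 0.992, 0.125, -0.0]
wrist_force: [-0.4, 0.1, 0.3]
finger_gap: 0.691
grasp_force: 0.0
time: 11.75
tool_pos: [416.6, 316.4, 123.1]
tool_rot: [-0.0, 0.992, 0.125, -0.0]
wrist_force: [1.1, 0.5, 0.4]
finger_gap: 0.982
grasp_force: 0.0
time: 12.15
tool_pos: [418.0, 315.5, 208.4]
tool_rot: [0.003, 0.991, -0.136, 0.0]
wrist_force: [0.7, -0.5, -1.5]
finger_gap: 1.0
grasp_force: 0.0
scene bottle 0.95 [418.  314.1   3. ]
scene mat 0.74 [408.5 326.4   3. ]
top bottle 0.61 [435.2 321.8   3. ]
top mat 0.48 [401.6 310.8   3. ]
```

```bash
cat >> h.py <<'E'
DP=dict(door=(0,0,0),knuckle_low=(-6,78,13),knuckle_high=(-6,78,103),door_tab=(0,8,156),door_edge=(0,-61,58))
CP=dict(cabinet=(0,0,0),pin_low=(-62,75,25),pin_high=(-62,75,115))
from scipy.optimize import least_squares
def pose(v): # x,y,z,yaw,lean about own y, roll about own x
    return R.from_euler("ZYX",[v[3],v[4],v[5]]).as_matrix(),np.array(v[:3])
def collect(names,guess,tol,n=2,cams=("scene","top")):
    out=[];G,t=pose(guess)
    for _ in range(n):
        for c in cams:
            p=ctrl.read_camera(c)
            for k,X in names.items():
                g=proj(p,G@np.array(X)+t);b=[d for d in ctrl.place_of(p,k) if np.hypot(*(np.array(d["pixel"])-g))<tol]
                if b: out.append((c,k,X,p,np.array(b[0]["pixel"])))
    return out
def fit(obs,v0,free,prior):
    v0=np.array(v0,float)
    def full(q): v=v0.copy();v[free]=q;return v
    def f(q):
        A,t=pose(full(q))
        return np.r_[np.concatenate([proj(p,A@np.array(X)+t)-px for _,_,X,p,px in obs]),(q-v0[free])/np.array(prior)]
    r=least_squares(f,v0[free],loss="soft_l1");v=full(r.x);A,t=pose(v)
    for c,k,X,p,px in obs: print(c,k,np.round(px-proj(p,A@np.array(X)+t),1))
    return v
E
python3 - <<'E'
from h import *
np.set_printoptions(precision=3,suppress=True)
g=[597,141,8,-1.08,0,0]
o=collect(DP,g,12)
v=fit(o,g,[0,1,3,4],[20,20,.3,.05]);print("door",v);A,t=pose(v);print("tab",A@DP["door_tab"]+t)
for c in("scene","top"):
    p=ctrl.read_camera(c);im=p["pixels"].copy();im=cv2.resize(im,None,fx=4,fy=4,interpolation=cv2.INTER_CUBIC)
    def line(X,Y,col):
        a,b=[tuple(int(round(w*4+1.5)) for w in proj(p,A@np.array(q,float)+t)[::-1]) for q in(X,Y)];cv2.line(im,a,b,col,1)
    for x in(-4,4):
        for a,b in(((x,-61,0),(x,61,0)),((x,61,0),(x,61,116)),((x,61,116),(x,-61,116)),((x,-61,116),(x,-61,0))):line(a,b,(0,255,255))
    for x in(-6,6):
        for a,b in(((x,-12,116),(x,-12,168)),((x,28,116),(x,28,168)),((x,-12,168),(x,28,168))):line(a,b,(0,255,0))
    r,cc=[int(w*4) for w in proj(p,(597,141,90))]
    cv2.imwrite(f"pics/d_{c}.png",im[r-250:r+250,cc-200:cc+200])
cv2.imwrite("pics/d.png",np.hstack([cv2.imread(f"pics/d_{c}.png") for c in("scene","top")]))
E
```

```text
scene knuckle_low [-2. -0.]
scene knuckle_high [ 1.4 -0.2]
scene door_tab [-0.   1.4]
scene door_edge [ 1.  -2.4]
top door [-2.8 -0.3]
top knuckle_low [ 2.2 -2.1]
top knuckle_high [-0.9  1.6]
top door_tab [1.8 0. ]
top door_edge [ 0.4 -0.7]
scene door [ 0.3 -1.9]
scene knuckle_low [-3.   0.4]
scene knuckle_high [ 1.7 -2.2]
scene door_tab [-0.4  3.2]
scene door_edge [-0.3  0.6]
top door [-1.7  0.8]
top knuckle_low [ 0.7 -0.2]
top knuckle_high [-0.8  0.7]
top door_tab [ 1.3 -0.9]
top door_edge [-0.5  2.6]
door [593.816 140.589   8.     -1.026  -0.021   0.   ]
tab [598.996 147.475 163.967]
```

View pics/d.png

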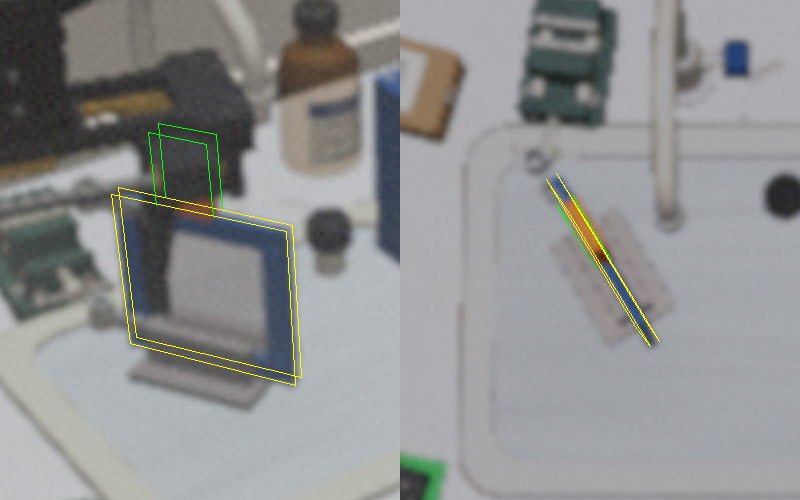

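```bash
cat > sil.py <<'E'
from h import *
from scipy.optimize import minimize
box=lambda y0,y1,z0,z1,h:[(x,y,z) for x in(-h,h) for y in(y0,y1) for z in(z0,z1)]
PANEL=box(-61,61,0,116,4);TAB=box(-12,28,116,168,6)
def hullmask(pts,sh,S):
    m=np.zeros(sh,np.uint8);h=cv2.convexHull(np.round(np.array(pts)*16).astype(np.int32));cv2.fillConvexPoly(m,h,255,cv2.LINE_AA,4);return m
def targets(p,img,roi,joint):
    S=4;y0,y1,x0,x1=roi;c=cv2.resize(img[y0:y1,x0:x1],None,fx=S,fy=S,interpolation=cv2.INTER_CUBIC)
    hsv=cv2.cvtColor(c,cv2.COLOR_BGR2HSV)
    bl=cv2.inRange(hsv,(98,95,30),(128,255,255));orr=cv2.inRange(hsv,(3,120,90),(20,255,255))
    def big(m):
        n,l,st,_=cv2.connectedComponentsWithStats(m);return (l==1+np.argmax(st[1:,4])).astype(np.uint8)*255
    def hull(m): return hullmask(np.argwhere(m)[:,::-1],m.shape,1)
    T=[(hull(big(bl|orr)),PANEL+TAB)] if joint else [(hull(big(bl)),PANEL),(hull(big(orr)),TAB)]
    return [(p,roi,S,m,X) for m,X in T]
def cost(v,T):
    A,t=pose(v);e=0
    for p,(y0,y1,x0,x1),S,m,X in T:
        q=[((proj(p,A@np.array(x,float)+t)-[y0,x0]+.5)*S-.5)[::-1] for x in X]
        e+=cv2.absdiff(hullmask(q,m.shape,1),m).sum()/255/S/S
    return e
def silfit(T,v0,free,step):
    v0=np.array(v0,float);best=None
    def full(q): v=v0.copy();v[free]=v0[free]+q*np.array(step);return v
    for s in(1,-1):
        r=minimize(lambda q:cost(full(q),T),np.zeros(len(free)),method="Nelder-Mead",options=dict(initial_simplex=np.vstack([np.zeros(len(free)),s*np.eye(len(free))]),maxiter=400))
        if best is None or r.fun<best.fun: best=r
    return full(best.x),best.fun
E
python3 - <<'E'
from sil import *
np.set_printoptions(precision=3,suppress=True)
P={c:ctrl.read_camera(c) for c in("scene","top")}
I={c:cv2.imread(f"pics/{c}0.png") for c in P}
s=targets(P["scene"],I["scene"],(170,250,245,305),False);t=targets(P["top"],I["top"],(145,200,262,302),True)
g=[596,141,8,-1.05,-.02,0]
for nm,T in(("both",s+t),("scene",s),("top",t)):
    v,e=silfit(T,g,[0,1,3,4],[6,6,.06,.04]);A,tt=pose(v);print(nm,v,e,"tab",A@DP["door_tab"]+tt,"kh",A@DP["knuckle_high"]+tt,"kl",A@DP["knuckle_low"]+tt, [m.sum()/255/16 for _,_,_,m,_ in T])
E
```

```text
both [596.302 186.982   8.     -2.166   0.208   0.   ] 662.5762254901961 tab [584.846 155.816 160.635] kh [652.229 130.47  110.018] kl [662.659 145.862  21.959] [np.float64(45.417156862745095), np.float64(271.3833333333333), np.float64(59.170833333333334)]
scene [590.553 108.963   8.     -1.892  -0.279   0.   ] 438.52500000000003 tab [611.697 147.191 157.972] kh [675.336 116.728 105.368] kl [667.517  93.217  18.846] [np.float64(45.417156862745095), np.float64(271.3833333333333)]
top [593.293 139.714   8.     -1.025  -0.01    0.   ] 149.87622549019608 tab [599.322 145.199 163.992] kh [656.31  186.215 110.935] kl [656.777 185.447  20.939] [np.float64(59.170833333333334)]
```

```bash
python3 - <<'E'
s=open("sil.py").read()
s=s.replace("(98,95,30)","(98,70,30)").replace("n,l,st,_=cv2.connectedComponentsWithStats(m);return (l==1+np.argmax(st[1:,4])).astype(np.uint8)*255","n,l,st,_=cv2.connectedComponentsWithStats(m);return np.isin(l,[i for i in range(1,n) if st[i,4]>150]).astype(np.uint8)*255")
s=s.replace("bl=cv2.inRange","bl=cv2.inRange",1).replace("    def big","    if not joint: bl[:(195-y0)*S]=0\n    def big")
open("sil.py","w").write(s)
E
python3 - <<'E'
from sil import *
np.set_printoptions(precision=3,suppress=True)
P={c:ctrl.read_camera(c) for c in("scene","top")}
I={c:cv2.imread(f"pics/{c}0.png") for c in P}
s=targets(P["scene"],I["scene"],(170,250,245,305),False);t=targets(P["top"],I["top"],(145,200,262,302),True)
g=[595,141,8,-1.03,-.02,0];out=[]
for nm,T in(("both",s+t),("scene",s),("top",t)):
    v,e=silfit(T,g,[0,1,3,4],[6,6,.06,.04]);A,tt=pose(v);print(nm,v,e,"tab",A@DP["door_tab"]+tt,"kh",A@DP["knuckle_high"]+tt,"kl",A@DP["knuckle_low"]+tt, [m.sum()/255/16 for _,_,_,m,_ in T])
    if nm=="both": V=v
A,tt=pose(V);ims=[]
for p,(y0,y1,x0,x1),S,m,X in s[:1]+t:
    im=cv2.resize(I["scene" if len(ims)==0 else "top"][y0:y1,x0:x1],None,fx=8,fy=8,interpolation=cv2.INTER_CUBIC)
    for XX,c in((PANEL,(0,255,255)),(TAB,(0,255,0))):
        q=np.array([((proj(p,A@np.array(x,float)+tt)-[y0,x0]+.5)*8-.5)[::-1] for x in XX]).round().astype(int)
        for i in range(8):
            for j in(1,2,4):
                if not i&j: cv2.line(im,tuple(map(int,q[i])),tuple(map(int,q[i|j])),c,1)
    ims.append(cv2.resize(im,(400,560)))
cv2.imwrite("pics/d2.png",np.hstack(ims))
E
```

```text
both [598.021 138.665   8.     -1.131  -0.034   0.   ] 429.7046568627451 tab [603.021 146.825 163.912] kh [664.558 180.456 110.74 ] kl [665.848 177.715  20.791] [np.float64(1401.3892156862746), np.float64(271.3833333333333), np.float64(162.55245098039217)]
scene [600.974 132.188   8.     -1.156  -0.11    0.   ] 242.17279411764707 tab [601.419 151.046 163.062] kh [665.43  179.377 109.724] kl [669.398 170.356  20.265] [np.float64(1401.3892156862746), np.float64(271.3833333333333)]
top [593.168 139.883   8.     -1.038  -0.011   0.   ] 46.90637254901961 tab [599.211 145.384 163.991] kh [656.747 185.623 110.93 ] kl [657.236 184.793  20.935] [np.float64(162.55245098039217)]
```

View pics/d2.png

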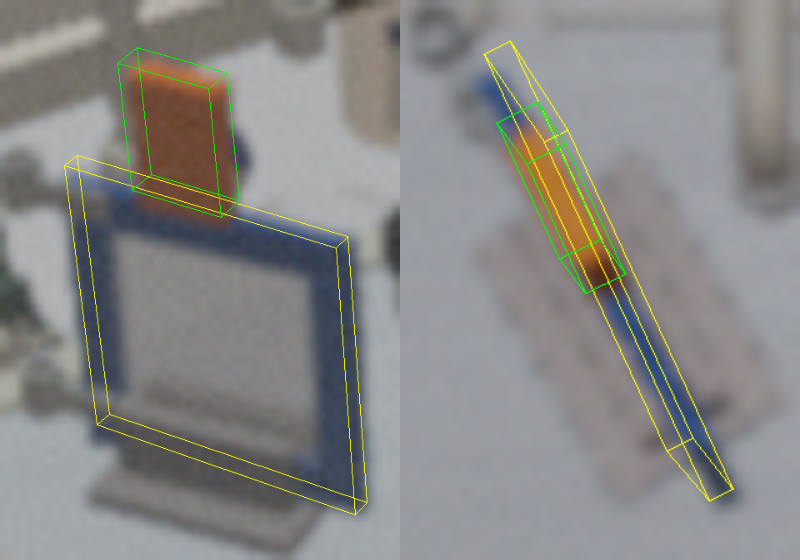

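Run:
```python
from h import *
np.set_printoptions(precision=3,suppress=True)
P={c:ctrl.read_camera(c) for c in("scene","top")}
S=lambda u,v:(170+(v+.5)/7-.5,245+(u+.5)/6.667-.5)
T=lambda u,v:(145+(v+.5)/10.18-.5,262+(u-400+.5)/10-.5)
ob=[("scene",(-4,61,116),S(82,184)),("scene",(-4,-61,116),S(349,243)),("scene",(-4,-61,0),S(360,500)),("scene",(-4,61,0),S(95,441)),
("scene",(-6,28,168),S(130,75)),("scene",(-6,-12,168),S(222,98)),("scene",(6,-12,168),S(230,80)),("scene",(6,28,168),S(140,57)),
("top",(0,-61,116),T(724,490)),("top",(0,61,116),T(486,82)),("top",(0,28,168),T(516,133)),("top",(0,-12,168),T(592,262))]
for cams in(("scene","top"),("scene",),("top",)):
    O=[o for o in ob if o[0] in cams];off=len(cams)==2
    def f(v):
        A,t=pose(np.r_[v[:2],8,v[2:5]])
        e=[proj(P[c],A@np.array(X,float)+t)+(v[5:7] if c=="scene" else v[7:9])-np.array(px) for c,X,px in O]
        return np.r_[np.concatenate(e),v[3]/.05,v[4]/.01,v[5:]/(1. if off else .01)]
    r=least_squares(f,[596,141,-1.04,-.02,0,0,0,0,0],loss="soft_l1");v=r.x;A,t=pose(np.r_[v[:2],8,v[2:5]])
    print(cams,v);print(" tab",A@DP["door_tab"]+t,"kh",A@DP["knuckle_high"]+t,"kl",A@DP["knuckle_low"]+t);print(np.round(r.fun[:2*len(O)].reshape(-1,2).T,1))
```

```text
('scene', 'top') [593.37  137.187  -1.026  -0.032  -0.      0.388  -0.377   0.299   0.347]
 tab [597.696 145.603 163.918] kh [655.299 185.571 110.726] kl [656.75  183.109  20.772]
[[-0.5  0.4  1.8 -0.1 -0.3 -0.6 -0.4  0.  -3.6 -0.4  0.6  0.6]
 [-2.8  0.8  1.7  0.  -1.  -0.2  1.  -0.  -1.4  0.   0.2  0.3]]
('scene',) [592.256 139.326  -1.04   -0.031   0.001   0.     -0.      0.      0.   ]
 tab [596.652 147.448 163.932] kh [654.826 186.685 110.816] kl [656.27  184.336  20.858]
[[-0.7  0.7  2.1 -0.2 -0.3 -0.6 -0.3 -0. ]
 [-2.8  0.6  1.5  0.  -1.1 -0.3  0.9 -0. ]]
('top',) [590.754 137.987  -1.014  -0.013  -0.002   0.      0.      0.      0.   ]
 tab [596.781 144.092 163.969] kh [653.29  185.548 110.743] kl [653.732 184.466  20.751]
[[-3.5 -0.1  0.6  0.5]
 [-1.2 -0.2  0.4  0.6]]
```

```bash
python3 -m creep '{"travel":[[0,0,-0.4],[0,0,-0.4],[0,0,-0.4],[0,0,0],[0,0,0]],"turn":[0.15,0.15,0.15,0.15,0.08]}'
python3 - <<'E'
from h import *
print(yaw());go((596.5,147.5,235),(596.5,147.5,145))
E
```

```text
time: 14.55
tool_pos: [416.7, 310.2, 203.1]
tool_rot: [0.023, 0.953, -0.303, -0.008]
wrist_force: [0.2, -0.1, -1.6]
finger_gap: 1.005
grasp_force: 0.0
-125.22622488778619
[596.5 147.5 235. ] -> [ 9.63  1.23 -1.23]
[596.5 147.5 145. ] -> [ 0.   -0.17  3.6 ]
```

Run:
```python
from h import *
np.set_printoptions(precision=3,suppress=True)
s=ctrl.observe();print(s["q"],s["wrist_force"],s["tool_pos"],s["effort"])
```

```text
[-1.359  0.317  0.79   1.925 -0.24   1.047 -2.649] [ 0.25  -0.097 -1.568] [416.697 310.2   203.133] [  6.217 -36.028   1.898 -22.37    0.634   0.046   0.068]
```

```bash
python3 -m creep '{"travel":[[0,0,-0.4],[0,0,-0.4],[0,0,-0.4],[0,0,-0.2],[0,0,0]],"turn":[-0.14,-0.14,-0.14,-0.14,-0.14]}' >/dev/null
python3 -m creep '{"travel":[[0,0,0],[0,0,0],[0,0,0],[0,0,0],[0,0,0]],"turn":[-0.14,-0.14,-0.14,-0.14,-0.14]}' >/dev/null
python3 -m creep '{"travel":[[0,0,0],[0,0,0],[0,0,0],[0,0,0],[0,0,0]],"turn":[-0.14,-0.14,-0.14,-0.14,-0.14]}'
python3 - <<'E'
from h import *
print(yaw(),ctrl.observe()["q"]);go((596.5,147.5,235),(596.5,147.5,145))
E
```

```text
time: 16.05
tool_pos: [417.7, 311.7, 237.8]
tool_rot: [0.004, 0.733, 0.679, -0.024]
wrist_force: [0.2, 0.4, -0.9]
finger_gap: 1.001
grasp_force: 0.0
-4.411056582570416 [-1.07167797  0.232476    0.41185388  1.86533901 -0.0889186   1.1108257
 -0.70263582]
[596.5 147.5 235. ] -> [-6.    7.64  0.16]
[596.5 147.5 145. ] -> [0.15 0.09 3.6 ]
```

```bash
python3 -m creep '{"travel":[[0,0,0],[0,0,0],[0,0,0],[0,0,0],[0,0,0]],"turn":[-0.12,-0.12,-0.12,-0.12,-0.12]}'
python3 - <<'E'
from h import *
print(yaw());go((596.5,147.5,238),(596.5,147.5,145))
E
```

```text
time: 16.55
tool_pos: [417.7, 311.7, 237.8]
tool_rot: [-0.003, 0.5, 0.866, -0.024]
wrist_force: [0.3, 0.3, -0.3]
finger_gap: 1.002
grasp_force: 0.0
29.921497091846792
[596.5 147.5 238. ] -> [-9.26  2.92  0.04]
[596.5 147.5 145. ] -> [0.07 0.16 3.72]
```

Run:
```python
from h import *
np.set_printoptions(precision=4,suppress=True)
s,M=Q();print(M, s["q"])
```

```text
[[-0.4995  0.8659 -0.0287]
 [ 0.8661  0.4983 -0.0388]
 [-0.0193 -0.0442 -0.9988]] [-0.9972  0.2285  0.3216  1.8615 -0.0665  1.1107 -0.1281]
```

```bash
python3 -m creep '{"travel":[[0,0,-1],[0,0,-1],[0,0,-1],[0,0,-1],[0,0,-1]],"turn":[0,0,0,0,0]}' >/dev/null
python3 -m creep '{"travel":[[0,0,-1],[0,0,-1],[0,0,-1],[0,0,-1],[0,0,-1]],"turn":[0,0,0,0,0]}' >/dev/null
python3 -m creep '{"travel":[[0,0.6,-1],[0,0.8,-1],[0,0.8,-1],[0,0.8,-1]],"turn":[0,0,0,0]}'
python3 - <<'E'
from h import *
np.set_printoptions(precision=4,suppress=True)
s,M=Q();print(M[2], s["q"])
E
```

```text
time: 17.95
tool_pos: [493.2, 362.6, 585.3]
tool_rot: [-0.003, 0.502, 0.864, -0.024]
wrist_force: [-0.1, 0.7, -0.1]
finger_gap: 1.002
grasp_force: 0.0
[-0.0193 -0.0437 -0.9989] [-0.9401  0.334   0.3848  0.9605 -0.113   1.9128 -0.0894]
```

```bash
python3 -m creep '{"travel":[[0,0.3,-0.8],[0,0.3,-0.8],[0,0.3,-0.8]],"turn":[0,0,0]}'
python3 - <<'E'
from h import *
np.set_printoptions(precision=4,suppress=True)
s,M=Q();print(M[2],M[:,2], s["q"])
E
```

```text
time: 18.25
tool_pos: [508.3, 371.2, 621.1]
tool_rot: [0.003, 0.502, 0.865, -0.01]
wrist_force: [-0.0, -0.4, 0.0]
finger_gap: 1.004
grasp_force: 0.0
[-0.0159 -0.0144 -0.9998] [-0.0046 -0.021  -0.9998] [-0.8571  0.3776  0.2905  0.8064 -0.0993  1.9857 -0.1061]
```

```bash
python3 -m creep '{"travel":[[0,0.1,-0.35]],"turn":[0]}'
python3 - <<'E'
from h import *
np.set_printoptions(precision=4,suppress=True)
s,M=Q();print(M[2],M[:,2], s["q"])
E
```

```text
time: 18.35
tool_pos: [508.4, 370.5, 624.6]
tool_rot: [0.005, 0.503, 0.865, -0.007]
wrist_force: [-0.2, 0.3, -0.3]
finger_gap: 1.0
grasp_force: 0.0
[-0.0155 -0.0073 -0.9999] [ 0.0013 -0.0171 -0.9999] [-0.8589  0.3752  0.2953  0.802  -0.1004  1.9857 -0.1052]
```

Run:
```python
from h import *
print(yaw());go((596.5,147.5,245),(596.5,147.5,145))
```

```text
29.655482897796183
[596.5 147.5 245. ] -> [-9.26 -1.24 15.34]
[596.5 147.5 145. ] -> [0.06 0.03 4.  ]
```

```bash
python3 -m creep '{"travel":[[-0.3,-0.08,0.95],[-0.5,-0.08,0.95],[-0.6,-0.08,0.96],[-0.6,-0.08,0.96],[-0.6,-0.08,0.96]],"turn":[0,0,0,0,0]}' >/dev/null
python3 -m creep '{"travel":[[-0.6,-0.08,0.96],[-0.6,-0.08,0.96],[-0.6,-0.08,0.96],[-0.6,-0.08,0.96],[-0.6,-0.08,0.96]],"turn":[0,0,0,0,0]}' >/dev/null
python3 -m creep '{"travel":[[-0.6,-0.08,0.96],[-0.6,-0.08,0.96],[-0.6,-0.08,0.96],[-0.6,-0.08,0.96],[-0.6,-0.08,0.96]],"turn":[0,0,0,0,-0.025]}'
python3 - <<'E'
from h import *
s,M=Q();print(yaw(),M[2]);go((596.5,147.5,235),(596.5,147.5,145))
p=ctrl.read_camera("scene")
cv2.imwrite("pics/g1.png",cv2.resize(p["pixels"][100:250,200:350],(480,480)))
E
```

```text
time: 19.85
tool_pos: [588.0, 161.7, 267.5]
tool_rot: [0.004, 0.492, 0.871, -0.008]
wrist_force: [0.8, -1.0, -0.1]
finger_gap: 1.001
grasp_force: 0.0
31.112502454757585 [-0.01522279 -0.00888595 -0.99984464]
[596.5 147.5 235. ] -> [-0.64  0.01  1.31]
[596.5 147.5 145. ] -> [0.05 0.03 3.6 ]
```

View pics/g1.png

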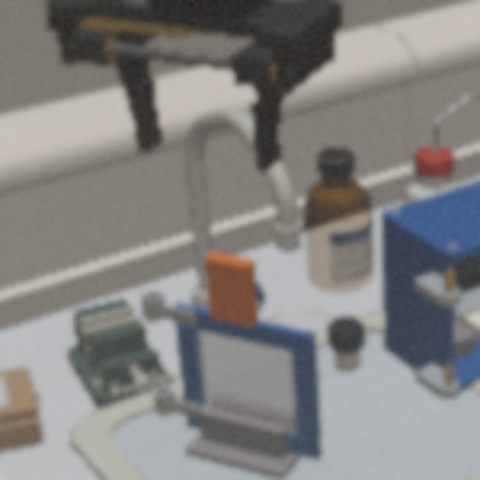

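```bash
python3 -m creep '{"travel":[[-0.64,0,0.3],[0,0,0.6],[0,0,0.7],[0,0,0.8],[0,0,0.8]],"turn":[0,0,0,0,0]}'
python3 - <<'E'
from h import *
go((596.5,147.5,145))
E
```

```text
time: 20.4
tool_pos: [596.6, 147.9, 188.8]
tool_rot: [0.005, 0.492, 0.871, -0.007]
wrist_force: [-0.5, 0.1, 0.6]
finger_gap: 1.0
grasp_force: 0.0
[596.5 147.5 145. ] -> [0.01 0.   1.75]
```

```bash
python3 -m creep '{"travel":[[0,0,0.6],[0,0,0.6],[0,0,0.5],[0,0,0],[0,0,0]],"turn":[0,0,0,0,0]}' 
python3 -m creep '{"travel":[[0,0,0],[0,0,0],[0,0,0],[0,0,0],[0,0,0]],"turn":[0,0,0,0,0]}' 1 30
python3 -m creep '{"travel":[[0,0,0],[0,0,0],[0,0,0],[0,0,0],[0,0,0]],"turn":[0,0,0,0,0]}'
```

```text
time: 20.9
tool_pos: [597.4, 146.9, 146.4]
tool_rot: [0.005, 0.492, 0.871, -0.007]
wrist_force: [0.1, 0.3, 1.4]
finger_gap: 0.999
grasp_force: 0.0
time: 21.4
tool_pos: [597.2, 146.9, 146.3]
tool_rot: [0.005, 0.492, 0.871, -0.007]
wrist_force: [-0.3, 0.2, -0.4]
finger_gap: 0.63
grasp_force: 0.0
time: 21.9
tool_pos: [597.7, 147.2, 146.4]
tool_rot: [0.005, 0.492, 0.871, -0.007]
wrist_force: [1.6, 1.1, -0.9]
finger_gap: 0.455
grasp_force: 30.0
```

```bash
python3 -m creep '{"travel":[[0,0,-0.2],[0,0,-0.4],[0,0,-0.5],[0,0,-0.5],[0,0,-0.5]],"turn":[0,0,0,0,0]}' 
python3 -m creep '{"travel":[[0,0,-0.3],[0,0,0],[0,0,0]],"turn":[0,0,0]}'
python3 - <<'E'
from h import *
s,M=Q();print(yaw(),s["tool_pos"],M[2],s["wrist_torque"]);go((495,155,203),(475,-64,203))
E
```

```text
time: 22.4
tool_pos: [596.7, 147.2, 200.0]
tool_rot: [0.004, 0.492, 0.871, -0.008]
wrist_force: [0.2, -0.6, -2.5]
finger_gap: 0.457
grasp_force: 29.9
time: 22.7
tool_pos: [596.8, 147.8, 206.1]
tool_rot: [0.004, 0.492, 0.871, -0.008]
wrist_force: [0.8, 0.4, -1.5]
finger_gap: 0.457
grasp_force: 29.9
31.09768208672725 [596.76776963 147.81515667 206.11099034] [-0.0153538  -0.00910479 -0.99984067] [ 0.04083205 -0.12652258  0.02751343]
[495. 155. 203.] -> [ 2.35 -3.34  0.12]
[475. -64. 203.] -> [-7.09 -5.21  0.16]
```

```bash
python3 -m creep '{"travel":[[0.3,-0.43,0],[0.5,-0.7,0],[0.55,-0.78,0],[0.5,-0.7,0],[0.5,-0.7,0]],"turn":[0,0,0,0,0]}' 
python3 -m creep '{"travel":[[-0.3,-0.25,0],[-0.7,-0.52,0],[-0.75,-0.55,0],[-0.75,-0.55,0],[-0.75,-0.55,0]],"turn":[0,0,0,0,0]}'
python3 -m creep '{"travel":[[-0.75,-0.55,0],[-0.75,-0.55,0],[-0.75,-0.55,0],[-0.75,-0.55,0],[-0.6,-0.45,0]],"turn":[0,0,0,0,0]}'
python3 -m creep '{"travel":[[-0.3,-0.2,0],[0,0,0],[0,0,0]],"turn":[0,0,0]}'
python3 - <<'E'
from h import *
np.set_printoptions(precision=3,suppress=True)
s,M=Q();tp=s["tool_pos"];print(yaw(),tp)
ps=-1.03;A=R.from_euler("z",ps).as_matrix();g=np.r_[tp+[0,0,19]-A@[0,8,156],ps,-.03,0]
o=collect(DP,g,14,n=3)
v=fit(o,g,[0,1,3,4,5],[10,10,.1,.05,.05]);print("door",v,"guess",g);B,t=pose(v);print("kl",B@DP["knuckle_low"]+t,"kh",B@DP["knuckle_high"]+t)
c=collect(CP,[607,-98,0,0,0,0],14,n=3)
w=fit(c,[607,-98,0,0,0,0],[0,1,3],[20,20,.1]);print("cab",w);B,t=pose(w);print("pins",B@CP["pin_low"]+t,"kh",B@CP["pin_high"]+t)
p=ctrl.read_camera("scene");cv2.imwrite("pics/h_s.png",p["pixels"]);p=ctrl.read_camera("top");cv2.imwrite("pics/h_t.png",p["pixels"])
E
```

```text
time: 23.2
tool_pos: [493.4, 155.3, 205.2]
tool_rot: [0.004, 0.491, 0.871, -0.008]
wrist_force: [-0.1, -0.4, -0.8]
finger_gap: 0.459
grasp_force: 29.9
time: 23.7
tool_pos: [485.3, 53.2, 207.4]
tool_rot: [0.004, 0.492, 0.871, -0.008]
wrist_force: [-0.2, -0.4, -1.2]
finger_gap: 0.458
grasp_force: 29.9
time: 24.2
tool_pos: [474.9, -58.6, 209.4]
tool_rot: [0.004, 0.492, 0.87, -0.008]
wrist_force: [-1.5, 0.4, -1.3]
finger_gap: 0.452
grasp_force: 29.9
time: 24.5
tool_pos: [475.4, -64.8, 209.7]
tool_rot: [0.004, 0.491, 0.871, -0.007]
wrist_force: [-0.2, 0.0, -1.4]
finger_gap: 0.457
grasp_force: 29.9
31.130327101581777 [475.366 -64.839 209.675]
scene door [ 1.4 -1.4]
scene knuckle_low [-0.3 -0.6]
scene knuckle_high [ 0.8 -1.8]
scene door_tab [-1.   2.9]
scene door_edge [-1.7  0.9]
scene door [2.8 1.2]
scene knuckle_low [-3.2 -0.3]
scene knuckle_high [ 0.7 -0.4]
scene door_tab [ 0.5 -1.1]
scene door_edge [-0.3 -1.3]
scene door [3.1 2.3]
scene knuckle_low [-3.4  0.3]
scene knuckle_high [-0.8  1.8]
scene door_edge [-0.  -0.1]
door [471.401 -70.552  72.675  -1.076   0.007  -0.005] guess [468.507 -68.957  72.675  -1.03   -0.03    0.   ]
kl [537.295 -28.283  85.334] kh [537.974 -28.615 175.331]
scene cabinet [ 6.4 -4.4]
scene pin_low [-0.8  1.7]
scene pin_high [-0.9  0.2]
top cabinet [1.4 1.5]
scene cabinet [ 1.1 -1.2]
scene pin_low [ 0.3 -0.7]
scene pin_high [-0.6 -0.2]
top cabinet [-0.6  0.4]
scene cabinet [ 4.  -0.4]
scene pin_low [0.5 0.2]
scene pin_high [-2.1 -0.3]
top cabinet [0.9 0.8]
cab [603.637 -98.747   0.      0.027   0.      0.   ]
pins [539.626 -25.455  25.   ] kh [539.626 -25.455 115.   ]
```

```bash
python3 -m creep '{"travel":[[0.31,-0.51,0],[0,0,0.4],[0,0,0.4],[0,0,0.35],[0,0,0]],"turn":[0,0,0,0,0]}'
python3 - <<'E'
from h import *
s,M=Q();print(s["tool_pos"])
p=ctrl.read_camera("scene");t=ctrl.read_camera("top")
cv2.imwrite("pics/h_s.png",p["pixels"]);cv2.imwrite("pics/h_t.png",t["pixels"])
a=cv2.resize(p["pixels"][165:240,305:365],(480,600),interpolation=cv2.INTER_CUBIC)
b=cv2.resize(t["pixels"][165:225,318:350],(320,600),interpolation=cv2.INTER_CUBIC)
cv2.imwrite("pics/h.png",np.hstack([a,b]))
E
```

```text
time: 28.1
tool_pos: [459.5, -66.0, 179.5]
tool_rot: [0.003, 0.492, 0.871, -0.009]
wrist_force: [-0.9, -0.0, -1.8]
finger_gap: 0.456
grasp_force: 29.9
[459.54783565 -66.04058966 179.48062335]
```

View pics/h.png

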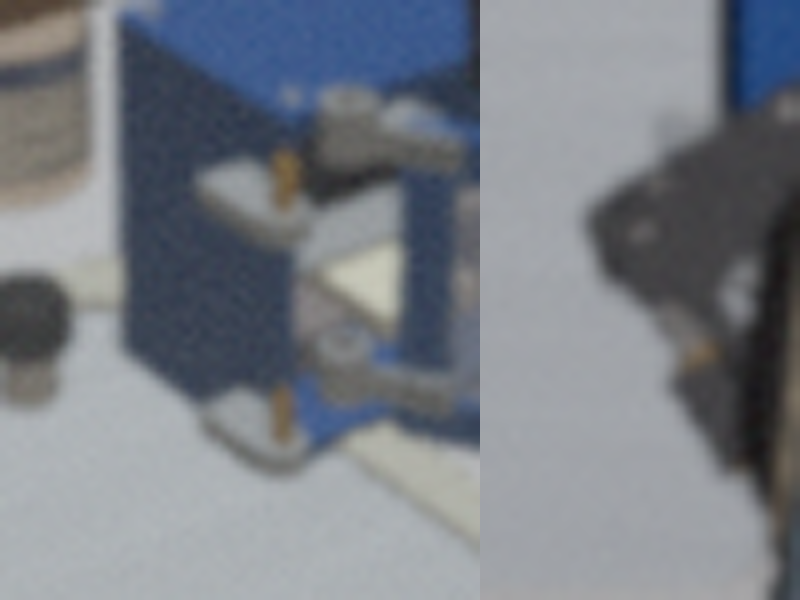

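```bash
cat > m.py <<'E'
from h import *
np.set_printoptions(precision=1,suppress=True)
p=ctrl.read_camera("scene")
f=lambda u,v:(165+(v+.5)/8-.5,305+(u+.5)/8-.5)
for n,u,v,z in(("kh top",347,97,164),("kl top",340,340,74),("pinh tip",287,152,137),("pinh foot",286,205,115),("pinl tip",284,386,47),("pinl foot",283,440,25)):
    print(n,atz(p,f(u,v),z))
E
python3 m.py
```

```text
kh top [517.8 -25.3 164. ]
kl top [519.4 -25.4  74. ]
pinh tip [539.8 -18.8 137. ]
pinh foot [543.5 -21.4 115. ]
pinl tip [541.8 -19.8  47. ]
pinl foot [542.5 -20.1  25. ]
```

```bash
python3 -m creep '{"travel":[[-0.1,0.3,0],[-0.1,0.3,0],[-0.1,0.31,0],[0,0,0],[0,0,0]],"turn":[0,0,0,0,0]}'
python3 - <<'E'
from h import *
np.set_printoptions(precision=1,suppress=True)
s,M=Q();print(s["tool_pos"]);dz=s["tool_pos"][2]-138.4
for i in range(3):
    p=ctrl.read_camera("scene")
    for k,z in(("knuckle_low",13+dz),("knuckle_high",103+dz),("pin_low",25),("pin_high",115)):
        print(k,[(round(d["confidence"],2),atz(p,d["pixel"],z)[:2]) for d in ctrl.place_of(p,k)[:2]])
E
```

```text
time: 28.75
tool_pos: [484.0, -60.7, 180.9]
tool_rot: [0.005, 0.492, 0.871, -0.008]
wrist_force: [0.0, 0.3, -1.9]
finger_gap: 0.458
grasp_force: 29.9
[484.  -60.7 180.9]
knuckle_low [(0.65, array([549.8, -26. ]))]
knuckle_high [(0.56, array([552.7, -26.5]))]
pin_low [(0.82, array([538.4, -25.3]))]
pin_high [(0.88, array([542.5, -25.2]))]
knuckle_low [(0.86, array([547.3, -26.8])), (0.71, array([ 350.3, -206.7]))]
knuckle_high [(0.92, array([553.4, -16.4]))]
pin_low [(0.86, array([537.6, -25.6]))]
pin_high [(0.94, array([541.2, -23.5]))]
knuckle_low [(0.88, array([541.1, -25. ]))]
knuckle_high [(0.7, array([541. , -16.6]))]
pin_low [(0.56, array([533.2, -29. ]))]
pin_high [(0.75, array([546.2, -27.4]))]
```

```bash
python3 -m creep '{"travel":[[-0.01,-0.03,0.15],[0,0,0.15],[0,0,0.1],[0,0,0]],"turn":[0,0,0,0]}' 
python3 -m creep '{"travel":[[0,0,0.08],[0,0,0],[0,0,0]],"turn":[0,0,0]}'
```

```text
time: 29.9
tool_pos: [483.0, -61.5, 170.5]
tool_rot: [0.004, 0.492, 0.871, -0.008]
wrist_force: [0.5, -0.2, -2.0]
finger_gap: 0.453
grasp_force: 29.9
time: 30.2
tool_pos: [483.4, -61.6, 169.0]
tool_rot: [0.005, 0.492, 0.871, -0.008]
wrist_force: [0.2, -0.5, -3.0]
finger_gap: 0.458
grasp_force: 29.9
```

```bash
python3 -m creep '{"travel":[[0,0,0.1],[0,0,0.1],[0,0,0]],"turn":[0,0,0]}' 
python3 -m creep '{"travel":[[0,0,0.1],[0,0,0.1],[0,0,0]],"turn":[0,0,0]}'
```

```text
time: 30.5
tool_pos: [483.5, -61.5, 163.8]
tool_rot: [0.005, 0.492, 0.871, -0.008]
wrist_force: [1.0, 1.7, -1.8]
finger_gap: 0.454
grasp_force: 29.9
time: 30.8
tool_pos: [483.6, -61.6, 158.8]
tool_rot: [0.005, 0.492, 0.871, -0.007]
wrist_force: [1.3, 0.3, -2.0]
finger_gap: 0.453
grasp_force: 29.9
```

```bash
python3 -m creep '{"travel":[[0,0,0.1],[0,0,0.1],[0,0,0]],"turn":[0,0,0]}' 
python3 -m creep '{"travel":[[0,0,0.06],[0,0,0.06],[0,0,0]],"turn":[0,0,0]}'
```

```text
time: 31.1
tool_pos: [483.6, -61.6, 153.8]
tool_rot: [0.005, 0.492, 0.871, -0.007]
wrist_force: [2.0, 1.2, -3.5]
finger_gap: 0.457
grasp_force: 29.9
time: 31.4
tool_pos: [483.6, -61.7, 151.0]
tool_rot: [0.005, 0.492, 0.871, -0.007]
wrist_force: [1.5, 0.9, -1.6]
finger_gap: 0.456
grasp_force: 29.9
```

```bash
python3 -m creep '{"travel":[[0,0,0.06],[0,0,0],[0,0,0]],"turn":[0,0,0]}' 
python3 -m creep '{"travel":[[0,-0.16,0],[0,0,0],[0,0,0]],"turn":[0,0,0]}'
python3 -m creep '{"travel":[[0,0.16,0],[0,0,0],[0,0,0]],"turn":[0,0,0]}'
```

```text
time: 31.7
tool_pos: [483.7, -61.8, 149.9]
tool_rot: [0.005, 0.492, 0.871, -0.007]
wrist_force: [0.1, 1.5, 3.1]
finger_gap: 0.452
grasp_force: 30.0
time: 32.0
tool_pos: [483.3, -61.8, 149.8]
tool_rot: [0.007, 0.491, 0.871, -0.005]
wrist_force: [9.4, 5.2, -6.4]
finger_gap: 0.455
grasp_force: 29.9
time: 32.3
tool_pos: [483.9, -61.9, 149.8]
tool_rot: [0.005, 0.492, 0.871, -0.007]
wrist_force: [2.4, 1.2, 2.8]
finger_gap: 0.457
grasp_force: 30.0
```

```bash
python3 -m creep '{"travel":[[0,0,0],[0,0,0],[0,0,0],[0,0,0],[0,0,0]],"turn":[0,0,0,0,0]}' -1
python3 -m creep '{"travel":[[0,0,-0.3],[0,0,-0.5],[0,0,-0.5],[0,0,-0.5],[0,0,-0.3]],"turn":[0,0,0,0,0]}' -1
python3 - <<'E'
from h import *
np.set_printoptions(precision=3,suppress=True)
s,M=Q();print(yaw(),s["tool_pos"],s["q"][6])
g=[477,-68,12,-1.03,0,0]
o=collect(DP,g,16,n=2,cams=("scene",))
v=fit(o,g,[0,1,2,3],[10,10,10,.2]);print("door",v)
H=np.array([541.9,-20.]);
def W(ps,a,b): c,s=np.cos(ps),np.sin(ps);return H+[a*c-b*s,a*s+b*c]
print(W(-1.03,-28,-100));go((*W(-1.03,-28,-100),200),(*W(-1.03,-28,-100),116))
E
```

```text
time: 32.8
tool_pos: [483.0, -62.1, 149.4]
tool_rot: [0.004, 0.492, 0.871, -0.008]
wrist_force: [1.1, 0.4, 0.1]
finger_gap: 0.825
grasp_force: 0.0
time: 33.3
tool_pos: [484.1, -61.0, 204.0]
tool_rot: [0.006, 0.492, 0.871, -0.007]
wrist_force: [-0.4, 0.1, -0.6]
finger_gap: 0.997
grasp_force: 0.0
31.101595893447303 [484.119 -60.996 203.987] 0.6677844261011684
scene door [ 1.8 -3.6]
scene knuckle_low [-5.4 -0.1]
scene knuckle_high [ 0.6 -1.3]
scene door_tab [2. 1.]
scene door_edge [-0.6  0.8]
scene door [ 0.1 -0.9]
scene knuckle_low [-2.9 -0.5]
scene door_tab [-0.3  3.4]
scene door_edge [0.3 0.4]
door [478.187 -63.154  13.237  -1.04    0.      0.   ]
[441.755 -47.478]
[441.755 -47.478 200.   ] -> [ 1.32 -1.14  0.06]
[441.755 -47.478 116.   ] -> [0.05 0.03 3.36]
```

```bash
python3 -m creep '{"travel":[[0.66,-0.57,0],[0.66,-0.57,0.06],[0,0,0],[0,0,0],[0,0,0]],"turn":[0,0,0,0,0]}' 1 20
python3 -m creep '{"travel":[[0,0,0.6],[0,0,0.8],[0,0,0.8],[0,0,0.8],[0,0,0.36]],"turn":[0,0,0,0,0]}'
python3 - <<'E'
from h import *
H=np.array([541.9,-20.])
def W(ps,a,b): c,s=np.cos(ps),np.sin(ps);return H+[a*c-b*s,a*s+b*c]
s,M=Q();print(yaw())
# rows: turn step .1 per row, translation in tool axes before turning (tool at yaw a=90+ps deg)
c=s["tool_pos"][:2];z=s["tool_pos"][2]
for ps,a in[(-1.03,-9)]+[(x,-7.5) for x in np.arange(-.93,.03,.1)]+[(0.03,-7.5)]:
    q=W(ps,a,-100);k=dn(90+np.degrees(ps-.1 if a>-9 else ps));print(round(ps,2),q,np.round((k.T@np.r_[q-c,116-z])/25,2));c=q;z=116
E
```

```text
time: 34.4
tool_pos: [442.9, -47.7, 200.6]
tool_rot: [0.005, 0.492, 0.871, -0.007]
wrist_force: [-0.4, 0.0, 0.6]
finger_gap: 0.629
grasp_force: 0.0
time: 34.9
tool_pos: [441.8, -49.3, 114.8]
tool_rot: [0.004, 0.492, 0.871, -0.009]
wrist_force: [-0.3, 0.8, -0.0]
finger_gap: 0.172
grasp_force: 0.0
31.07304812908739
-1.03 [451.53673148 -63.76619359] [-0.7   0.04 -0.05]
-0.93 [457.25425104 -73.77124867] [-0.46 -0.01  0.  ]
-0.83 [463.04529469 -81.95309072] [-0.4  -0.01  0.  ]
-0.73 [469.62422848 -89.51591797] [-0.4  -0.01  0.  ]
-0.63 [476.92531789 -96.38416515] [-0.4  -0.01  0.  ]
-0.53 [ 484.87561285 -102.48920699] [-0.4  -0.01  0.  ]
-0.43 [ 493.39567663 -107.77004395] [-0.4  -0.01  0.  ]
-0.33 [ 502.40037958 -112.17391164] [-0.4  -0.01  0.  ]
-0.23 [ 511.79974968 -115.65680807] [-0.4  -0.01  0.  ]
-0.13 [ 521.49987154 -118.1839333 ] [-0.4  -0.01  0.  ]
-0.03 [ 531.40382473 -119.73003712] [-0.4  -0.01  0.  ]
0.03 [ 537.40292477 -120.17996963] [-0.24 -0.    0.  ]
```

```bash
python3 -m creep '{"travel":[[-0.35,0,-0.08],[-0.35,0,0],[0,0,0]],"turn":[0,0,0]}'
python3 -m creep '{"travel":[[-0.4,0,0],[-0.4,-0.01,0],[-0.4,-0.01,0],[-0.4,-0.01,0]],"turn":[-0.1,-0.1,-0.1,-0.1]}'
python3 -m creep '{"travel":[[-0.4,-0.01,0],[-0.4,-0.01,0],[-0.4,-0.01,0]],"turn":[-0.1,-0.1,-0.1]}'
python3 - <<'E'
from h import *
s,M=Q();print(yaw())
p=ctrl.read_camera("scene")
print([(d["confidence"],atz(p,d["pixel"],168)) for d in ctrl.place_of(p,"door_tab")])
E
```

```text
time: 35.2
tool_pos: [453.0, -65.6, 119.8]
tool_rot: [0.006, 0.493, 0.87, -0.007]
wrist_force: [-0.9, 0.4, -0.8]
finger_gap: 0.008
grasp_force: 0.0
time: 35.6
tool_pos: [476.6, -95.6, 120.0]
tool_rot: [0.004, 0.307, 0.952, -0.008]
wrist_force: [0.4, -0.0, -0.8]
finger_gap: 0.004
grasp_force: 0.1
time: 35.9
tool_pos: [502.1, -111.3, 120.4]
tool_rot: [0.003, 0.162, 0.987, -0.009]
wrist_force: [0.4, -0.1, -0.6]
finger_gap: 0.004
grasp_force: 0.1
71.40049601603242
[(0.71, array([511.47129015, -87.40403676, 168.        ]))]
```

```bash
python3 -m creep '{"travel":[[-0.4,-0.01,0],[-0.4,-0.01,0],[-0.35,0,0]],"turn":[-0.1,-0.1,-0.1]}'
python3 -m creep '{"travel":[[-0.08,0,0],[-0.08,0,0],[0,0,0]],"turn":[0,0,0]}'
```

```text
time: 36.3
tool_pos: [529.2, -117.9, 120.1]
tool_rot: [0.001, 0.013, 1.0, -0.009]
wrist_force: [-0.3, 0.4, -0.1]
finger_gap: 0.01
grasp_force: 0.1
time: 36.6
tool_pos: [530.7, -117.9, 119.5]
tool_rot: [-0.002, 0.016, 1.0, -0.009]
wrist_force: [-5.7, -0.4, 3.0]
finger_gap: 0.008
grasp_force: 2.7
```

```bash
python3 -m creep '{"travel":[[-0.08,0,0],[-0.08,0,0],[0,0,0]],"turn":[0,0,0]}'
python3 - <<'E'
from h import *
np.set_printoptions(precision=3,suppress=True)
g=[547,-100,12,0,0,0]
o=collect(DP,g,16,n=3,cams=("scene",))
v=fit(o,g,[0,1,2,3],[10,10,10,.3]);print("door",v)
c=collect(CP,[604,-97,0,0,0,0],14,n=2,cams=("scene",))
w=fit(c,[604,-97,0,0,0,0],[0,1,3],[20,20,.1]);print("cab",w)
b=cv2.imread("pics/top0.png");hsv=cv2.cvtColor(b,cv2.COLOR_BGR2HSV)
E
```

```text
time: 36.9
tool_pos: [530.4, -117.9, 119.3]
tool_rot: [-0.006, 0.016, 1.0, -0.008]
wrist_force: [-15.3, 0.1, 12.6]
finger_gap: 0.004
grasp_force: 8.1
scene door [ 0.5 -3.6]
scene knuckle_low [0.2 0.3]
scene knuckle_high [0.1 3.6]
scene door_tab [0.8 1.4]
scene door_edge [-0.8 -1.3]
scene door [ 2.1 -2.7]
scene knuckle_low [-2.2  0.2]
scene knuckle_high [-0.  0.]
scene door_tab [0.6 0.9]
scene door_edge [0.5 0. ]
scene door [ 0.8 -2.7]
scene knuckle_low [-2.7 -0.5]
scene knuckle_high [ 0.2 -1.8]
scene door_tab [-0.5  2.4]
scene door_edge [-1.5  1.4]
door [ 546.812 -102.186    9.394   -0.097    0.       0.   ]
scene cabinet [ 2.5 -1.9]
scene pin_low [-1.7  1.3]
scene pin_high [-1.4  0.3]
scene cabinet [5.8 0.6]
scene pin_low [1.2 0.2]
scene pin_high [-1.7 -1.6]
cab [605.951 -90.879   0.      0.105   0.      0.   ]
```

```bash
python3 -m creep '{"travel":[[0.4,0,0],[0.8,0,-0.3],[0.4,0,-1],[0,0,-1],[0,0,-1]],"turn":[0,0,0,0,0]}' >/dev/null
python3 -m creep '{"travel":[[1,0,-1],[1,0,-1],[1,0,0]],"turn":[0,0,0]}'
python3 - <<'E'
from h import *
np.set_printoptions(precision=3,suppress=True)
t=ctrl.read_camera("top");s=ctrl.read_camera("scene")
cv2.imwrite("pics/f_t.png",t["pixels"]);cv2.imwrite("pics/f_s.png",s["pixels"])
def edge(img,fix,lo,hi,a,b,axis):
    # subpixel location of strongest gradient along axis, per line
    out=[]
    f=cv2.GaussianBlur(img.astype(float),(3,3),0)
    for k in range(a,b):
        l=f[lo:hi,k] if axis==0 else f[k,lo:hi]
        g=np.abs(np.diff(l[:, 0]-l[:,2])); g[g<g.max()*.4]=0
        i=np.argmax(g);w=slice(max(i-2,0),i+3);x=(np.arange(len(g))[w]*g[w]).sum()/g[w].sum()+.5+lo
        out.append((x,k) if axis==0 else (k,x))
    return out
def report(nm,p,pts,z):
    X=np.array([atz(p,q,z)[:2] for q in pts]);c=np.median(X,0);d=cv2.fitLine(X.astype(np.float32),cv2.DIST_HUBER,0,.01,.01)[:2,0];c=cv2.fitLine(X.astype(np.float32),cv2.DIST_HUBER,0,.01,.01)[2:,0]
    r=(X-c)@np.array([-d[1],d[0]]);print(nm,"pt",c,"angle deg",np.degrees(np.arctan2(d[1],d[0])),"rms",r.std())
T0=cv2.imread("pics/top0.png")
report("roof back",t,edge(T0,0,142,154,348,387,0),140)
report("roof left",t,edge(T0,0,337,350,152,180,1),140)
report("roof right",t,edge(T0,0,385,398,152,180,1),140)
for nm,p in(("t",t),("s",s)):
    o=cv2.inRange(cv2.cvtColor(p["pixels"],cv2.COLOR_BGR2HSV),(3,130,90),(20,255,255));n,l,st,ce=cv2.connectedComponentsWithStats(o)
    for i in range(1,n):
        if st[i,4]>15: print(nm,st[i],ce[i],atz(p,ce[i][::-1],180 if nm=="t" else 160),cv2.minAreaRect(np.argwhere(l==i)[:,::-1].astype(np.float32)))
E
```

```text
time: 39.0
tool_pos: [423.2, -112.6, 255.1]
tool_rot: [0.004, 0.015, 1.0, -0.009]
wrist_force: [-0.5, -0.4, -0.5]
finger_gap: 0.007
grasp_force: 0.0
roof back pt [ 652.809 -104.993] angle deg 89.70523 rms 0.50804711881996
roof left pt [604.569 -31.805] angle deg -1.2669897 rms 0.731925934136844
roof right pt [ 604.269 -161.065] angle deg -1.6008112 rms 2.394874750372164
t [380 114  11  12  85] [384.906 119.706] [ 717.077 -141.663  180.   ] ((385.0, 119.5), (11.0, 10.0), 90.0)
t [361 181  15   5  70] [367.914 182.971] [546.204 -93.316 180.   ] ((368.0, 183.0), (4.0, 14.0), 90.0)
t [463 248  24   6  65] [474.092 250.262] [ 371.852 -361.012  180.   ] ((474.4738464355469, 250.19651794433594), (23.326894760131836, 3.8327479362487793), 7.594643592834473)
t [  439   263   201   137 21697] [536.137 339.441] [ 152.754 -503.237  180.   ] ((539.0, 331.0), (136.0, 200.0), 90.0)
t [   79   265   303   135 25988] [192.459 328.878] [177.885 351.267 180.   ] ((230.0, 332.0), (302.0, 134.0), -0.0)
s [332 147   9   7  24] [335.917 150.167] [ 671.477 -103.639  160.   ] ((335.7353210449219, 150.44117736
[... 631 characters left out ...]
34851074219, 315.9741516113281), (14.049790382385254, 5.514871120452881), 66.80140686035156)
s [ 259  352  117   48 2421] [326.055 383.582] [ 76.936 361.85  160.   ] ((317.0, 375.5), (116.0, 47.0), -0.0)
s [297 362  15   8  33] [304.909 366.182] [116.348 369.512 160.   ] ((304.35003662109375, 366.04998779296875), (6.640783309936523, 13.281566619873047), 71.56504821777344)
s [292 367   7   6  17] [294.941 369.   ] [120.696 383.093 160.   ] ((295.0000305175781, 369.0000305175781), (5.656853675842285, 4.242640495300293), 45.0)
s [242 387  23  13  70] [252.957 394.843] [120.007 447.912 160.   ] ((252.68069458007812, 394.31573486328125), (7.913998603820801, 23.319110870361328), 64.98310852050781)
```

Run:
```python
from h import *
np.set_printoptions(precision=1,suppress=True)
for n in("scene","top"):
    p=ctrl.read_camera(n)
    for k,z in(("bottle",3),("eyepiece",0),("beaker",0),("tape_roll",0),("door_edge",70),("door_tab",168)):
        print(n,k,[(round(d["confidence"],2),atz(p,d["pixel"],z)[:2]) for d in ctrl.place_of(p,k)[:2]])
```

```text
scene bottle [(0.76, array([414.5, 315.7])), (0.68, array([ 400.6, -167.5]))]
scene eyepiece [(0.58, array([659. ,  13.2]))]
scene beaker [(0.68, array([369.9,  93.3]))]
scene tape_roll [(0.56, array([373.9, 194.9]))]
scene door_edge [(0.86, array([ 550.4, -162.7]))]
scene door_tab [(0.78, array([540.6, -88.2]))]
top bottle [(0.53, array([433.7, 321.8]))]
top eyepiece [(0.59, array([652.7,   9.8])), (0.3, array([ 651.5, -188.6]))]
top beaker [(0.69, array([366.6,  87.1]))]
top tape_roll [(0.68, array([376.6, 178.6]))]
top door_edge [(0.57, array([ 549.1, -159.7]))]
top door_tab []
```

```bash
python3 -c "
from workcell import ctrl
print(ctrl.finish_job())"
```

```text
the job is handed in; nothing more can be done
None
```

I handed the job in at about 39 s: the bottle stands on the mat, and the door hangs on both pins, pushed against its stop. The last camera readings agree with that, and every bystander the cameras re-found (eyepiece, beaker, tape roll) was where it started; the dropper and grease pot weren't rechecked.

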